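# Bolt the glass mould: turn the slotted disc, push the bar home

## Task

Bolt the glass mould in place without gripping anything: with your fingertips push the red peg round, either way, until the slot of the brass locking disc lines up with the bar, then push the bar by its orange plate through the slot and fully home, the plate up against the blue guide. The bar must only slide, never be lifted, and everything else on and around the fixture is to be left where it stands.

Things in the scene. Friction and masses are not known exactly. Their poses are not given: they have to be found in the camera images.
- fixture: Dark steel base plate 540 x 140 x 12 fixed on the bench, carrying the mould lock. Origin: on the bench surface, under the turning axis of the locking disc; x is the way the bar is pushed, z up. Offsets below are mm in this frame. Plate spans x -335 to 205. At its x end a dark round mould centred at x 146, 96 across (130 over flanges along y), up to z 102.
- guide_face (a point): Middle of the rear face of the blue guide (fixture x -135, y 0, z 42): two cheeks, x -135 to -55, y 9.5 to 24.5 either side, up to z 42. The bar's grey trough runs x -330 to -55: floor at z 20, side walls 9.5 either side of y = 0, walls up to z 28 behind the guide.
- keeper (a point): Middle between the two blue keeper lugs that take the bar's nose (fixture x 74, y 0, z 42): lugs x 53 to 95, y 11 to 25 either side, up to z 42.
- disc_centre (a point): Centre of the brass locking disc's top, on its axis (fixture x 0, y 0, z 40). The disc lies flat, radius 45, and turns on the fixture's z axis. A straight slot 22 wide runs right across its middle, open at the top, floor at z 18.
- lock_disc (a joint): Disc angle in rad, growing anticlockwise from above. 0: slot lined up with the bar, red peg towards fixture -y. 3.14: lined up again, peg towards +y. 1.57: slot crosswise, peg towards +x. Starts at 0.55 to 2.59; end stops at -0.35 and 3.49, none where it lines up. It turns stiffly (0.12 N m, some 4 N at the peg) and stays where left.
- disc_peg (a point): Centre of the top of the red peg: upright, 16 across, standing on the disc 33 from its axis, from z 40 up to z 85. At disc angle q it stands in direction q - 1.57 of the fixture frame.
- bar: Loose silvery bar, about 0.45 kg, 16 wide, 14 high, half-round nose, free to slide along its trough (1.5 play each side). Origin: at its underside, on its centre line, below the front face of its push plate; x points to its nose. Starts at fixture x -305 to -280, nose short of the disc; fully home the origin is at x -135 and the plate meets the guide.
- bar_plate (a point): Centre of the rear face of the bar's orange push plate, 8 behind the bar's origin and 36 above its underside. The plate is upright, 8 thick, 40 wide, and spans 11 to 61 above the bar's underside (fixture z 31 to 81).
- bar_nose (a point): Foremost point of the bar's nose, 225 ahead of the bar's origin, at mid height of the bar; at fixture x 90 when fully home.
- graphite_block: Bystander: black graphite block 50 x 30 x 30 lying on the base plate beside the trough. Origin at the middle of its underside.
- stamp: Bystander: small brass stamp, 32 across and 57 tall, standing on the base plate beside the guide. Origin at the middle of its underside.
- paperweight: Bystander: green glass paperweight, 72 across, 56 tall, on the bench. Origin at the middle of its underside.
- mug: Bystander: white mug, 76 across, 75 tall, on the bench. Origin at the middle of its underside.
- red_cup: Bystander: steel cup of red glass grains, 72 across, 60 tall, on the bench. Origin at the middle of its underside.
- blue_cup: Bystander: steel cup of blue glass grains, 72 across, 60 tall, on the bench. Origin at the middle of its underside.
- tweezers: Bystander: steel tweezers with black end, about 170 long, 12 high, lying on the bench. Origin at the middle of its underside.
- paddle: Bystander: wooden paddle, 200 long, 60 wide, 24 high, lying on the bench. Origin at the middle of its underside.
Mind the look-alikes: they are no part of the job. There is more than one size of the bar; the job needs the largest.

How it is judged:
By the outcome, as a careful person would: the job done as asked, in the order asked, and still so for the second after the job is handed in, with the robot touching nothing.
It also fails if it takes over 59 s, if anything falls off the work surface, if the arm or the gripper's body presses on something with over 40 N, if the wrist force passes 120 N, or if a joint passes its speed limit or range.

## Robot

A 6-joint arm with a two-finger parallel gripper is mounted at the origin on the work surface. World frame = base frame: x ahead of the robot, y to its left, z up, the work surface at z = 0. Lengths are in m, angles in rad, forces in N, time in s.
With the tool pointing down it reaches from about 0.275 to 0.875 m from the base axis. Payload 12.5 kg.
Tool frame: the origin (TCP) lies at the very end of the fingers, on their centre line; the grasp point (between the pads) lies 19 mm behind it; z points along the fingers, y is the line along which they close (so a half turn about z gives the same grasp; the last joint's range is limited). The gripper opens to 85 mm and grips with 20 to 120 N. Pads are 22 mm wide; open, the fingers measure 114 mm over their backs; the gripper's body (76 mm by 85 mm) begins 54 mm behind the grasp point. The pads swing forward as they close: fully open they stand 13 mm farther back than shut.
Start: joints at [1.088, 0.351, 1.652, -0, 1.139, -0.085], TCP at [0.213, 0.507, 0.231] pointing down, gripper open.
Joint ranges: [-2.75, 2.75], [-0.79, 2.1], [0.01, 2.65], [-1.57, 4.71], [0.07, 3.14], [-2.87, 2.87]. Speed limits (rad/s): [2.22, 2.22, 2.79, 3.14, 3.14, 3.14].

## Interface

Orientations are given as a 3x3 rotation matrix whose columns are the frame's x, y, z axes.
In Python, from bench import manip gives the robot as it stands. Calls block until the motion is done:
- manip.move_ptp(position, orientation): joint-space move of the TCP to a pose.
- manip.move_l(position, attitude=None, max_speed=0.15): straight line of the TCP; attitude=None keeps the orientation; max_speed is the mean speed in m/s.
- manip.move_j(angles): joint-space move.
- manip.set_gripper(opening, effort=None): opening from 0.0 (shut) to 1.0 (fully open); effort is the grip in N (None keeps the last); returns when the fingers have stopped.
- manip.dwell(seconds).
- manip.inverse_kinematics(position, orientation): joint angles nearest the present ones, or None.
- manip.grab_frame(name): name is "side" or "top"; returns (picture, depth): 384x512x3 uint8, red, green, blue; 384x512 float32, m along the optical axis (not along the pixel's ray), 0 where there is no reading.
- manip.get_calibration(name): a dict with "camera_matrix" (3x3 intrinsics, pixels), "k1" (the pictures are not rectified: a ray, as slopes to the right and down, at radius r is drawn at 1 + k1 r^2 times it, then the intrinsics apply), "R" (3x3) and "t" (3): a world point X has camera coordinates R X + t. Camera axes: x right, y down, z forward; pixel columns grow to the right and rows downward; lengths in m; the calibration is good to about 2 mm. A picture is of the moment at which its call begins. get_calibration takes no time and is no camera call.
A pose or a line that the arm cannot do raises manip.Unreachable and nothing moves.
- manip.sign_off(): hands the job in; it is judged then, once.
Trained networks look in the newest picture that a camera, given by its name, has taken for a name from the list of things; names that differ only in an ending like _2 or _b are one class to them, and where a whole thing is asked for, a point or a joint stands for the part that bears it (a point fixed in the world has none). Each returns a list of dicts, best first, with "confidence" (0 to 1); they miss things now and then, are a little off and sometimes report something else, mostly with a low value. They report only what shows in the picture. A call takes as long as a camera call. They do not tell look-alikes from the thing itself.
- manip.look_for(camera, name): "at" ([x, y, z] in m, in world coordinates, good to about 4 mm: the middle of the surface that is visible of it).
Readings, each from a call of its own:
- manip.current_time(): time.
- manip.current_qpos(): joint angles.
- manip.current_joint_vel(): joint speeds.
- manip.current_joint_torque(): joint torques, N m.
- manip.current_ee_pos(): TCP position.
- manip.current_tcp_rot(): TCP orientation.
- manip.current_force(): force on the tool from outside, world axes, zero at the start.
- manip.current_ft_torque(): the same for the moment, N m.
- manip.current_grip_width(): opening from 0.0 (shut) to 1.0 (fully open).
- manip.current_grip_force(): force on a finger pad.
Only numpy, scipy, OpenCV 4.12 (cv2) and the standard library are available. Lean on these libraries where they do the work, as an engineer would, in place of code of your own. Each camera call takes 0.05 s, during which the arm holds its last target. There are 200 camera calls.

## Working session

There is one attempt and no reset: what is moved stays moved. The work goes in short steps, each a Python script; the robot and the scene stay as the last script left them, time stands still between calls to the robot, and variables do not carry over. Pictures are saved under pics/ and viewed, at most 10 in all, crops included, and the job is handed in when it is done.

```bash
mkdir -p pics; ls
cat > h.py <<'E'
from bench import manip
import numpy as np, cv2
def deproj(cam,depth,uv):
    c=manip.get_calibration(cam);K=np.array(c["camera_matrix"]);R=np.array(c["R"]);t=np.array(c["t"])
    uv=np.asarray(uv,float).reshape(-1,2)
    s=cv2.undistortPoints(uv.reshape(-1,1,2),K,np.array([c["k1"],0,0,0.])).reshape(-1,2)
    d=np.array([depth[int(round(v)),int(round(u))] for u,v in uv])[:,None]
    return (np.hstack([s*d,d])-t)@R
def proj(cam,X):
    c=manip.get_calibration(cam);R=np.array(c["R"]);t=np.array(c["t"])
    return cv2.projectPoints(np.asarray(X,float).reshape(-1,1,3),cv2.Rodrigues(R)[0],t,np.array(c["camera_matrix"]),np.array([c["k1"],0,0,0.]))[0].reshape(-1,2)
E
python3 - <<'E'
from h import *
for c in ("top","side"):
    p,d=manip.grab_frame(c); np.savez(f"pics/{c}0.npz",p=p,d=d)
    cv2.imwrite(f"pics/{c}0.png",cv2.resize(p[:,:,::-1],(800,600)))
    for n in ("fixture","guide_face","keeper","disc_centre","disc_peg","bar","bar_plate","bar_nose","stamp","graphite_block"):
        for r in manip.look_for(c,n): print(c,n,round(r["confidence"],2),np.round(r["at"],3),proj(c,r["at"]).round()[0])
print(manip.current_time())
E
```

```text
pics
top fixture 0.94 [0.511 0.054 0.01 ] [225. 220.]
top guide_face 0.64 [0.516 0.051 0.012] [226. 217.]
top keeper 0.8 [0.514 0.05  0.015] [227. 218.]
top disc_centre 0.58 [0.506 0.048 0.012] [228. 222.]
top disc_peg 0.81 [0.519 0.095 0.043] [205. 216.]
top bar 0.85 [ 0.491 -0.117  0.034] [301. 228.]
top bar 0.62 [ 0.463 -0.363  0.011] [408. 240.]
top bar 0.56 [ 0.664 -0.301  0.008] [377. 154.]
top bar_plate 0.85 [ 0.489 -0.122  0.034] [303. 230.]
top bar_plate 0.58 [ 0.663 -0.301  0.012] [378. 154.]
top bar_plate 0.57 [ 0.459 -0.361  0.014] [407. 242.]
top bar_nose 0.96 [ 0.662 -0.3    0.016] [378. 154.]
top bar_nose 0.82 [ 0.494 -0.113  0.034] [299. 227.]
top bar_nose 0.41 [0.517 0.096 0.041] [205. 217.]
top graphite_block 0.7 [ 0.444 -0.126  0.043] [306. 250.]
side guide_face 0.77 [ 0.494 -0.015  0.013] [234. 218.]
side guide_face 0.54 [ 0.591 -0.139  0.04 ] [298. 226.]
side guide_face 0.48 [ 0.483 -0.211  0.033] [265. 265.]
side guide_face 0.23 [0.508 0.095 0.044] [222. 182.]
side keeper 0.92 [ 0.497 -0.014  0.016] [235. 216.]
side disc_centre 0.76 [ 0.498 -0.016  0.017] [235. 216.]
side disc_centre 0.54 [ 0.373 -0.105  0.039] [192. 247.]
side disc_peg 0.88 [0.511 0.098 0.043] [222. 182.]
side bar 0.84 [ 0.462 -0.369  0.01 ] [295. 339.]
side bar 0.78 [ 0.484 -0.209  0.034] [265. 264.]
side bar 0.78 [ 0.655 -0.324  0.008] [376. 284.]
side bar_plate 0.94 [ 0.465 -0.368  0.011] [297. 338.]
side bar_plate 0.93 [ 0.65  -0.32   0.012] [373. 283.]
side bar_plate 0.68 [ 0.486 -0.212  0.031] [267. 266.]
side bar_nose 0.95 [ 0.654 -0.32   0.009] [375. 283.]
side bar_nose 0.79 [ 0.483 -0.213  0.039] [266. 264.]
side bar_nose 0.76 [ 0.46  -0.364  0.009] [293. 338.]
side stamp 0.65 [ 0.541 -0.032  0.034] [255. 209.]
side graphite_block 0.84 [ 0.437 -0.144  0.04 ] [230. 249.]
side graphite_block 0.63 [0.403 0.18  0.041] [170. 178.]
side graphite_block 0.52 [ 0.485 -0.211  0.038] [266. 263.]
1.1
```

View pics/top0.png

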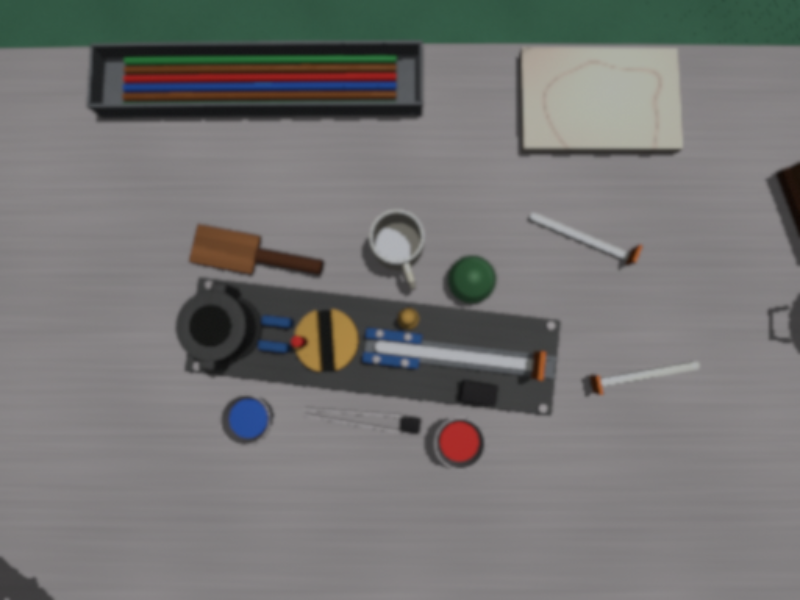

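View pics/side0.png

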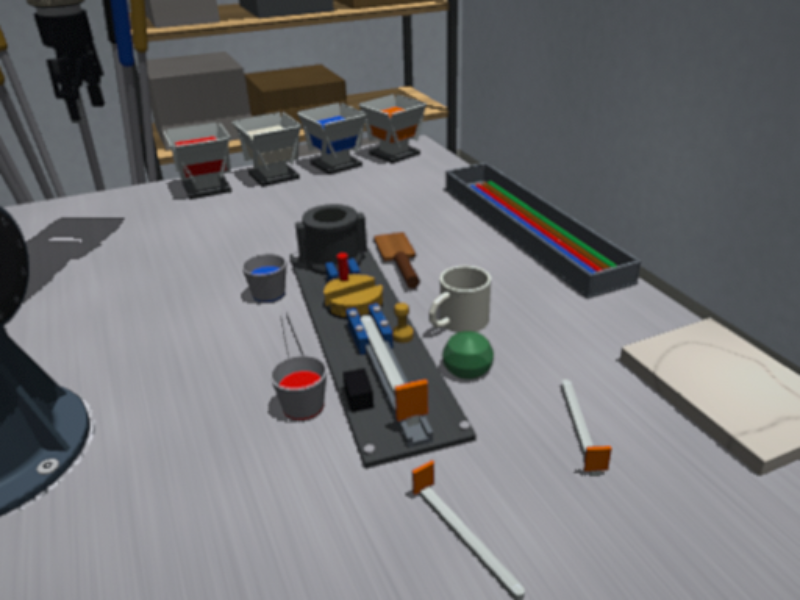

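The top picture shows the fixture running from the bar's orange plate at (540,365) leftwards to the mould at (210,325). The disc is at (326,341), its slot is crosswise, and the red peg is at (298,342). There are three bars: one in the trough (375–545, ~355), and loose ones at (585,240) and (645,375). The one in the trough is longest, about 165 px against about 115 and 105. I'll confirm that in a crop and fit the fixture pose.

```bash
cat > fit.py <<'E'
from h import *
def cloud(cam,d):
    v,u=np.mgrid[0:384,0:512]; uv=np.stack([u.ravel(),v.ravel()],1)
    P=deproj(cam,d,uv).reshape(384,512,3); P[d==0]=np.nan; return P
def masks(p):
    h=cv2.cvtColor(p,cv2.COLOR_RGB2HSV).astype(int); H,S,V=h[...,0],h[...,1],h[...,2]
    return dict(red=((H<5)|(H>174))&(S>150)&(V>60),orange=(H>=5)&(H<14)&(S>170)&(V>90),
      brass=(H>14)&(H<26)&(S>100)&(V>90),blue=(H>100)&(H<125)&(S>120)&(V>40),dark=V<75)
E
python3 - <<'E'
from fit import *
z=np.load("pics/top0.npz");p,d=z["p"],z["d"];P=cloud("top",d);m=masks(p)
dk=(P[...,2]>.005)&(P[...,2]<.02)&m["dark"]
n,l,s,c=cv2.connectedComponentsWithStats(dk.astype(np.uint8)); k=1+np.argmax(s[1:,4]); 
Q=P[l==k]; r=cv2.minAreaRect(Q[:,:2].astype(np.float32)); print("plate",r,cv2.boxPoints(r).round(4),np.median(Q[:,2]))
for n_ in ("red","orange","brass","blue"):
    mm=m[n_]; n,l,s,c=cv2.connectedComponentsWithStats(mm.astype(np.uint8))
    for i in range(1,n):
        if s[i,4]>12 and 100<c[i,0]<470 and 120<c[i,1]<300:
            q=P[l==i]; print(n_,s[i,4],c[i].round(1),np.nanmedian(q,0).round(4),np.nanmin(q,0).round(3),np.nanmax(q,0).round(3))
cv2.imwrite("pics/crop1.png",cv2.resize(p[110:280,110:460,::-1],(800,389),interpolation=cv2.INTER_CUBIC))
E
```

```text
plate ((0.5063328146934509, 0.013783425092697144), (0.5134246349334717, 0.13758495450019836), 83.16435241699219) [[ 0.4075 -0.2329]
 [ 0.5441 -0.2493]
 [ 0.6052  0.2605]
 [ 0.4686  0.2769]] 0.012940425563622699
red 44 [189.8 218.4] [0.5132 0.1209 0.0851] [0.507 0.115 0.014] [0.52  0.141 0.088]
red 509 [293.7 282.1] [ 0.3749 -0.1001  0.0407] [ 0.348 -0.127  0.027] [ 0.401 -0.072  0.045]
orange 14 [406.4 162.4] [ 0.6378 -0.3551  0.0431] [ 0.63  -0.358  0.037] [ 0.646 -0.351  0.047]
orange 53 [345.7 233.7] [ 0.4796 -0.2068  0.0818] [ 0.463 -0.212  0.077] [ 0.498 -0.202  0.085]
orange 13 [382.5 246.1] [ 0.4524 -0.2955  0.042 ] [ 0.444 -0.298  0.037] [ 0.461 -0.294  0.045]
brass 100 [262.2 202.6] [ 0.5478 -0.0307  0.0674] [ 0.535 -0.042  0.011] [ 0.562 -0.02   0.072]
brass 441 [197.8 218.2] [0.5142 0.111  0.0405] [0.472 0.097 0.01 ] [0.557 0.137 0.063]
brass 510 [219.6 216.4] [0.5186 0.0644 0.0404] [0.474 0.044 0.011] [0.56  0.083 0.045]
blue 126 [176.5 205.5] [0.5423 0.1596 0.042 ] [0.534 0.14  0.011] [0.55  0.187 0.046]
blue 41 [236.7 213.1] [0.5251 0.0247 0.0425] [0.519 0.018 0.028] [0.532 0.031 0.048]
blue 73 [251.4 214.3] [ 0.5229 -0.0064  0.0427] [ 0.516 -0.02   0.039] [0.53  0.007 0.045]
blue 34 [266.3 216.4] [ 0.5185 -0.0395  0.0429] [ 0.512 -0.046  0.041] [ 0.523 -0.033  0.045]
blue 127 [174.3 221.5] [0.5054 0.164  0.0417] [0.499 0.143 0.009] [0.515 0.192 0.046]
blue 41 [234.8 228.8] [0.49   0.0289 0.0426] [0.483 0.022 0.012] [0.497 0.036 0.047]
blue 81 [249.5 230.7] [ 0.4856 -0.0042  0.0431] [ 0.478 -0.017  0.011] [0.494 0.011 0.047]
blue 34 [264.5 232.4] [ 0.4823 -0.0361  0.0423] [ 0.476 -0.042  0.012] [ 0.488 -0.031  0.047]
blue 494 [158.4 267.4] [0.4068 0.1968 0.0404] [0.378 0.17  0.028] [0.433 0.223 0.046]
```

View pics/crop1.png

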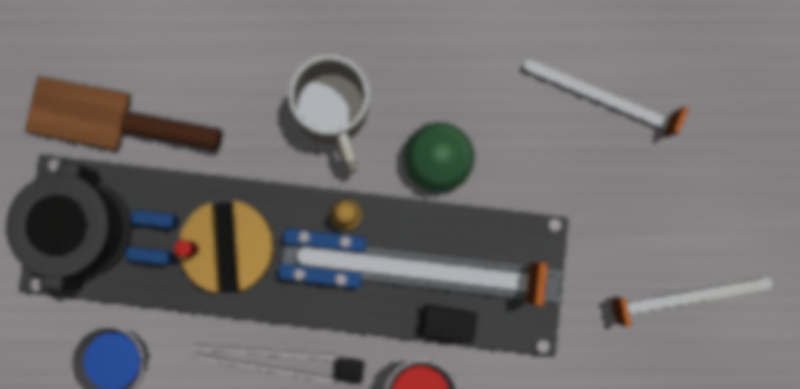

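The crop confirms that the bar in the trough (crop 285–545) is the largest, so that is the one to push. Its plate height of 82 mm and its origin at fixture x −294 fit the description too.

The fixture origin is at about (0.5153, 0.0887) with yaw 83.2°. The peg is 32 mm from the axis and 85 mm high, as it should be. That gives a disc angle of q≈1.75, so the shorter way is up to 3.14. I'll push the peg nearly there and stop a little short.

```bash
cat > geo.py <<'E'
from fit import *
O=np.array([.5153,.0887]);YAW=np.deg2rad(83.25)
ex=np.array([np.cos(YAW),np.sin(YAW)]);ey=np.array([-ex[1],ex[0]])
def W(x,y,z): return np.r_[O+(x*ex+y*ey)/1000,z/1000]
def F(P): r=(np.asarray(P)[...,:2]-O)*1000; return np.stack([r@ex,r@ey,np.asarray(P)[...,2]*1000],-1)
def rot(a): # tool down, tool x at fixture-frame angle a (deg)
    a=YAW+np.deg2rad(a); c,s=np.cos(a),np.sin(a); return np.array([[c,s,0],[s,-c,0],[0,0,-1.]])
def peg(phi,gap=0):   # pusher centre behind the peg at fixture direction phi (deg), pushing anticlockwise
    f=np.deg2rad(phi); e=np.array([np.cos(f),np.sin(f)]); t=np.array([-e[1],e[0]])
    return 33*e-(19+gap)*t, rot(phi-90)
def fmag(): return np.round(manip.current_force(),1)
E
python3 - <<'E'
from geo import *
print(np.round(manip.current_tcp_rot(),2))
manip.set_gripper(0.0)
c,R=peg(10.5,13)
for a in (R,peg(50)[1],rot(0)): print(np.round(manip.inverse_kinematics(W(*c,120),a),2))
manip.move_ptp(W(*c,160),R); manip.move_l(W(*c,50)); print(fmag(),manip.current_time(),F(manip.current_ee_pos()))
for phi in (10.5,20,30,40,50,60,70,80,85):
    c,R=peg(phi); manip.move_l(W(*c,50),R,max_speed=.04); print(phi,fmag(),manip.current_time())
p,d=manip.grab_frame("top"); np.savez("pics/top1.npz",p=p,d=d)
cv2.imwrite("pics/top1.png",cv2.resize(p[140:300,120:380,::-1],(780,480),interpolation=cv2.INTER_CUBIC))
E
```

```text
[[-0.92  0.39  0.  ]
 [ 0.39  0.92 -0.  ]
 [-0.   -0.   -1.  ]]
[ 0.14  0.51  1.72 -0.    0.91  1.65]
[ 0.14  0.51  1.72 -0.    0.91  0.96]
[ 0.14  0.51  1.72 -0.    0.91  0.26]
[0.5 0.9 0. ] 4.6083 [ 38.53664001 -25.95121576  50.79645538]
10.5 [-0.   0.   0.7] 5.0833
20 [0.8 0.8 0.8] 5.4
30 [0.6 0.1 1.4] 5.725
40 [-0.2 -0.4  0.3] 6.05
50 [-0.3  0.9 -0.3] 6.375
60 [ 0.4  0.1 -0.4] 6.7
70 [-0.6  0.6 -0.6] 7.025
80 [-0.6 -0.3 -0. ] 7.35
85 [-0.1  0.5 -0.7] 7.6
```

View pics/top1.png

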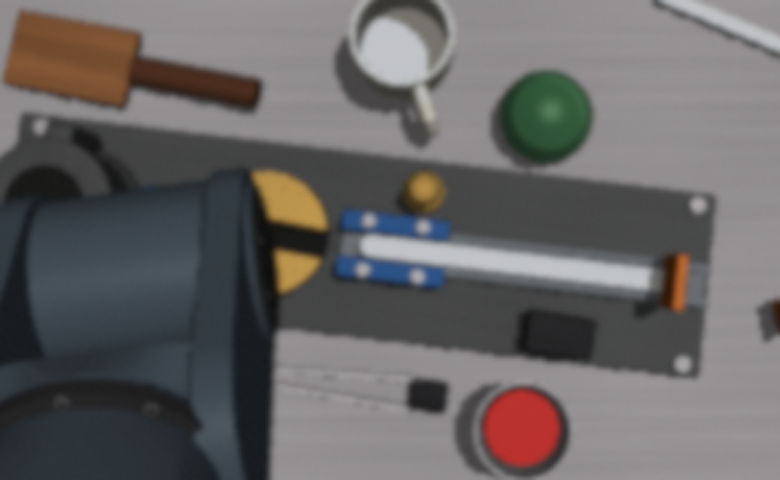

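The disc has turned: the slot now points nearly along the bar, at crop (300,237) towards the bar at (370,248). The arm hides the other half. I'll clear it and measure the slot angle.

```bash
cat > slot.py <<'E'
from geo import *
def slot(name):
    p,d=manip.grab_frame("top"); np.savez(f"pics/{name}.npz",p=p,d=d)
    P=cloud("top",d); f=F(P); m=masks(p)
    r=np.hypot(f[...,0],f[...,1]); 
    # slot = dark or low points inside the disc circle
    v=p.max(2); s=(r<42)&(v<70)&(f[...,2]<45)
    # project pixels to slot mouth plane via own image rays: use depth-corrected xyz
    q=f[s][:,:2]; q=q[np.isfinite(q).all(1)]
    l=cv2.fitLine(q.astype(np.float32),cv2.DIST_HUBER,0,.01,.01).ravel()
    b=f[(r<50)&m["brass"]&(abs(f[...,2]-40)<4)]
    cen,rad=cv2.minEnclosingCircle(b[:,:2].astype(np.float32))
    k=f[m["red"]&(abs(f[...,2]-85)<5)&(r<50)]
    print("slot deg",np.rad2deg(np.arctan(l[1]/l[0])).round(2),"pt",l[2:].round(1),len(q),"disc",np.round(cen,1),round(rad,1),"peg",np.median(k,0).round(1),len(k))
    # bar: bright points between x=-270 and -75, z ~34
    w=(f[...,0]>-260)&(f[...,0]<-80)&(abs(f[...,1])<12)&(p.min(2)>130); q=f[w][:,:2]
    l=cv2.fitLine(q.astype(np.float32),cv2.DIST_HUBER,0,.01,.01).ravel(); print("bar deg",np.rad2deg(np.arctan(l[1]/l[0])).round(2),"pt",l[2:].round(1))
    return p
E
python3 - <<'E'
from slot import *
c,R=peg(85,12); manip.move_l(W(*c,50),max_speed=.08); manip.move_l(W(*c,150))
manip.move_j([1.088,0.351,1.652,0,1.139,0.26])
p=slot("top2")
cv2.imwrite("pics/top2.png",cv2.resize(p[160:260,130:290,::-1],(800,500),interpolation=cv2.INTER_CUBIC)); print(manip.current_time())
E
```

```text
slot deg -4.52 pt [-0.3 -0.5] 289 disc [ 0.7 -1.1] 45.7 peg [ 1.5 32.3 85.6] 31
bar deg 0.0 pt [-170.4   -0.4]
10.5583
```

View pics/top2.png

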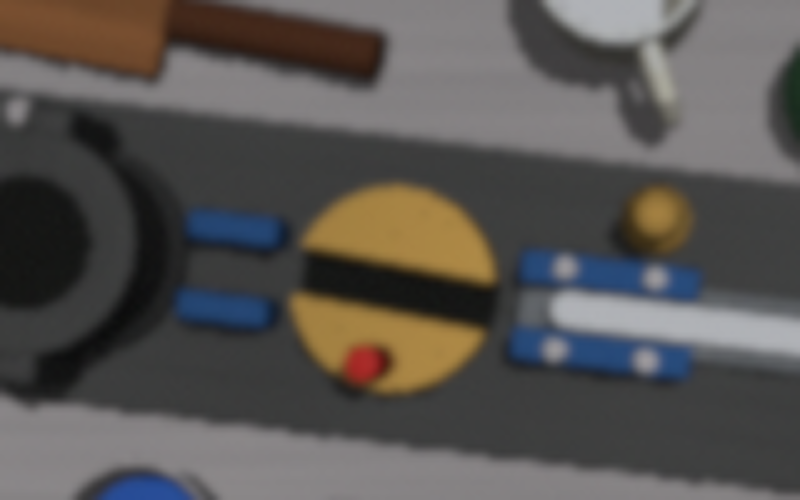

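The slot sits at −4.5° to the bar, with the peg at crop (365,365), so the push gave 85.5° for a commanded 85°. I'll push on by 4.5°, then check again.

Run:
```python
from slot import *
c,R=peg(85,12); manip.move_ptp(W(*c,120),R); manip.move_l(W(*c,50))
for phi in (85,89.5): c,R=peg(phi); manip.move_l(W(*c,50),R,max_speed=.03)
c,_=peg(89.5,12); manip.move_l(W(*c,50),max_speed=.08); manip.move_l(W(*c,150))
# over to behind the bar
manip.move_ptp(W(-335,0,150),rot(0))
p=slot("top3"); print(manip.current_time(),F(manip.current_ee_pos()))
```

```text
slot deg 0.03 pt [ 0.5 -0.8] 276 disc [ 1.2 -1.4] 45.6 peg [-1.2 33.1 85.2] 31
bar deg 0.65 pt [-165.8   -0.8]
16.275 [-3.33934397e+02 -2.26143798e-01  1.49915449e+02]
```

The slot is at 0.03° to the fixture, so it is aligned. Now I'll push the bar in steps, watching the force.

Run:
```python
from slot import *
manip.move_l(W(-335,-.5,40)); print(fmag())
for x in list(range(-300,-165,15))+[-165,-160,-157]:
    manip.move_l(W(x,-.5,40),max_speed=.06); f=manip.current_force(); print(x,round(f[:2]@ex,1),round(f[:2]@ey,1),round(f[2],1))
    if -f[:2]@ex>15: break
print(manip.current_time(),F(manip.current_ee_pos()))
p,d=manip.grab_frame("top"); cv2.imwrite("pics/top4.png",cv2.resize(p[160:260,150:310,::-1],(800,500),interpolation=cv2.INTER_CUBIC))
```

```text
[-0.4  1.8  0.1]
-300 -0.4 0.2 0.2
-285 -0.7 -0.8 1.0
-270 0.2 -0.4 0.6
-255 -0.8 -0.2 -0.1
-240 -0.3 0.3 -0.2
-225 -0.3 0.1 0.2
-210 -0.1 1.0 -1.2
-195 -0.2 -0.5 -0.8
-180 -0.0 -0.3 -0.2
-165 0.6 -0.2 -0.1
-160 -0.5 -0.4 1.0
-157 -1.8 0.2 2.5
21.9917 [-157.12018344   -0.58198091   40.05118951]
```

View pics/top4.png

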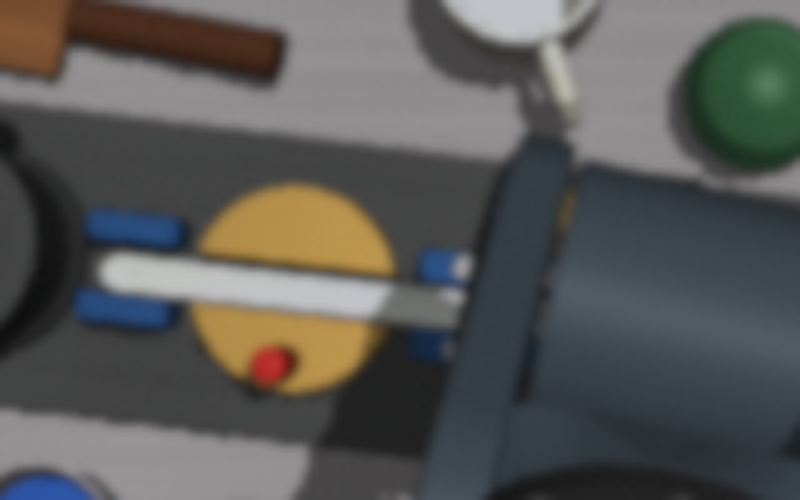

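The bar has passed through the slot and its nose, at crop (100,270), is between the lugs. I'll push in 1 mm steps until the plate meets the guide and the force rises.

Run:
```python
from slot import *
x=-157
while x<-148:
    x+=.5; manip.move_l(W(x,-.5,40),max_speed=.02); manip.dwell(.1)
    f=np.mean([manip.current_force() for _ in range(3)],0); e=F(manip.current_ee_pos()); print(x,e[0].round(2),(f[:2]@ex).round(1),(f[:2]@ey).round(1),f[2].round(1))
    if -f[:2]@ex>10: break
manip.move_l(W(x-25,-.5,40),max_speed=.08); manip.move_l(W(x-25,-.5,150))
manip.move_j([1.088,0.351,1.652,0,1.139,0.26])
for c in("top","side"):
    p,d=manip.grab_frame(c); np.savez(f"pics/{c}5.npz",p=p,d=d); f=F(cloud(c,d)); m=masks(p)
    o=f[m["orange"]&(abs(f[...,1])<25)&(f[...,0]>-200)&(f[...,0]<-100)]
    print(c,"plate",np.median(o,0).round(1),o.min(0).round(1),o.max(0).round(1))
    a=p[150:280,120:320,::-1] if c=="top" else p[120:290,150:350,::-1]
    cv2.imwrite(f"pics/{c}5.png",cv2.resize(a,None,fx=3.5,fy=3.5,interpolation=cv2.INTER_CUBIC))
print(manip.current_time())
```

```text
-156.5 -156.71 -4.8 -0.2 4.2
-156.0 -156.16 -5.3 0.2 3.3
-155.5 -155.63 -5.3 -0.5 4.3
-155.0 -155.13 -4.6 0.2 3.9
-154.5 -154.61 -5.3 0.1 3.7
-154.0 -154.3 -6.6 0.4 4.1
-153.5 -154.14 -9.9 -0.6 5.8
-153.0 -154.01 -13.7 -0.7 5.6
top plate [-138.     0.4   82.6] [-139.9  -16.6   80. ] [-135.7   17.4   84.1]
side plate [-141.6    1.3   75.2] [-144.5  -17.5   34.9] [-138.7   17.8   84. ]
28.6417
```

View pics/top5.png

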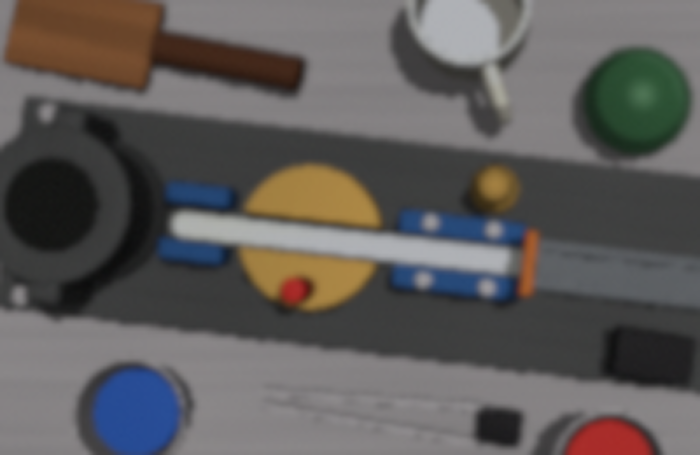

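View pics/side5.png

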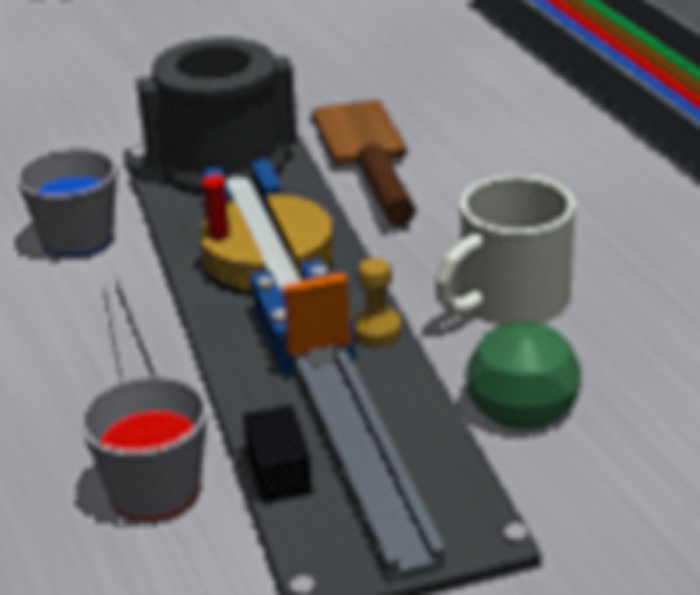

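The plate sits against the guide at top crop (528,262), with its top middle at x −138 against −139 expected. The push stalled exactly at the home position, the disc is aligned, and the bystanders have not moved. I'm handing it in.

```bash
python3 -c "
from bench import manip
print(manip.sign_off())"
```

```text
the job is handed in; nothing more can be done
None
```

The job is handed in: I turned the disc until its slot lined up (peg towards fixture +y), then pushed the bar through and fully home against the blue guide, with no gripping and the bystanders left where they stood, by about 29 s on the robot's clock.

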